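# Put away the stacked spinning-lathe parts

### The job

Take the stack apart from the top and put each piece away, upright, on the plywood base whose black inlay shows its outline: first the steel bar with the two pins (pins up), then the two round steel formers in either order, and last the wooden board. Centre each piece on its inlay to within about a centimetre, with the bar and the board lined up lengthwise with theirs, and let go of it. Never tip a former over, and leave the grease tin and the spinning tool where they are.

Things in the scene. Friction and masses are not known exactly. Their poses are not given: they have to be found in the camera images.
- pin_bar: Dark steel tool-rest bar, 160 x 20 x 16 mm (x, y, z), with two upright steel pins 10 mm thick and 22 mm tall on its top, 60 mm either side of the middle along x. About 0.4 kg. Origin: centre of its underside; z up, x along the bar. At the start it lies across the tops of both formers, roughly above the middle of the board and along it, its underside 70 mm above the table.
- domed_former: Round steel former, 56 mm in diameter and 50 mm tall; straight-sided for the lower 36 mm, then rounded in to a flat top 30 mm across. About 0.45 kg. Origin: centre of its underside, z up. At the start it stands on the board about 50 mm from the board's middle, at either end.
- plain_former: Plain round steel cylinder, 40 mm in diameter and 50 mm tall. About 0.35 kg. Origin: centre of its underside, z up. At the start it stands on the board about 50 mm from the middle, at the other end from the domed former.
- board: Pale wooden board, 190 x 64 x 20 mm (x, y, z), at the bottom of the stack, flat on the table. About 0.2 kg. Origin: centre of its underside, z up, x along its length.
- bar_base: Fixed plywood base 184 x 50 mm, 10 mm thick, with a flush black inlay of 160 x 20 mm in the middle: the place of the bar. Flat top without rim. Origin: centre of its underside (its top is 10 mm higher), x along its length.
- domed_base: Fixed square plywood base 90 x 90 mm, 10 mm thick, with a flush round black inlay of 56 mm diameter in the middle: the place of the domed former. Flat top. Origin: centre of its underside, top 10 mm higher.
- plain_base: Fixed square plywood base 90 x 90 mm, 10 mm thick, with a flush round black inlay of 40 mm diameter in the middle: the place of the plain former. Flat top. Origin: centre of its underside, top 10 mm higher.
- board_base: Fixed plywood base 214 x 88 mm, 10 mm thick, with a flush black inlay of 190 x 64 mm in the middle: the place of the board. Flat top. Origin: centre of its underside (its top is 10 mm higher), x along its length.
- grease_tin: Flat round aluminium tin, 76 mm in diameter and 42 mm tall, on the table beyond the work. A bystander. Origin: centre of its underside.
- spinning_tool: Hand tool lying on the table beyond the work: dark wooden handle 200 mm long and 30 mm thick, brass ferrule, steel rod with a ball end, 410 mm overall. A bystander. Origin: on the table under the joint of handle and ferrule; x towards the ball end.
Mind the look-alikes: they are no part of the job. What is shaped like the domed_base but green or pink is not meant. Leave any pink look-alike of the domed_former alone.

How it is judged:
By the outcome, as a careful person would: the job done as asked, in the order asked, and still so for the second after the job is handed in, with the robot touching nothing.
It also fails if it takes over 115 s, if anything falls off the work surface, if the arm or the gripper's body presses on something with over 40 N, if the wrist force passes 120 N, or if a joint passes its speed limit or range.

### The arm

A 6-joint arm with a two-finger parallel gripper is mounted at the origin on the work surface. World frame = base frame: x ahead of the robot, y to its left, z up, the work surface at z = 0. Lengths are in m, angles in rad, forces in N, time in s.
With the tool pointing down it reaches from about 0.35 to 0.975 m from the base axis. Payload 4.9 kg.
Tool frame: the origin (TCP) lies midway between the tips of the shut fingers; the grasp point (between the pads) lies 19 mm behind it; z points along the fingers, y is the line along which they close (so a half turn about z gives the same grasp; the last joint's range is limited). The gripper opens to 85 mm and grips with 20 to 120 N. Pads are 22 mm wide; open, the fingers measure 114 mm over their backs; the gripper's body (76 mm by 85 mm) begins 54 mm behind the grasp point. The pads swing forward as they close: fully open they stand 13 mm farther back than shut.
Start: joints at [-1.351, 0.053, 1.613, -0, 1.476, -0.119], TCP at [0.208, -0.589, 0.231] pointing down, gripper open.
Joint ranges: [-3.01, 3.01], [-1.01, 2.22], [0.06, 2.58], [-1.02, 4.17], [0.09, 2.62], [-3.14, 3.14]. Speed limits (rad/s): [2.57, 2.57, 3.14, 3.14, 3.14, 3.14].

### API

Orientations are given as a rotation vector (axis times angle).
In Python, from station import ctrl gives the robot as it stands.
- The arm moves only by the shell command python3 -m handwheel 'ROWS' [FORCE]. ROWS is JSON, a list of rows, each an object with "gripper": the gripper command: -1 is fully open, 1 is shut, values between are in proportion; "offset": the shift along the tool's x, y, z in mm, a list of three; "rotation": the turn, a rotation vector about the tool's x, y, z in rad, a list of three. A call has exactly 8 rows; each row is the pose to reach, as a shift and turn from the pose commanded when the call began, along the tool's axes at that moment; what a row does not reach only later rows make up. A row lasts 1/8 s, in which the tool goes at most 62.5 mm and 10.7 degrees, less where a joint would pass 70% of its speed; a pose out of reach is approached as far as the arm can. A call with a gripper value outside its range is refused whole. The fingers move at their own pace and stop on an object; FORCE is the grip in N (left out, the last holds). Time passes only in rows, so rows that repeat a pose let the fingers close, or fill a call up. It gives the time, the measured TCP pose, the force, the opening and the grip force at its end, in the units of the state.
- ctrl.get_obs(): the state, without advancing time (a new reading comes with each control period).
- ctrl.get_image(name): name is "scene" or "top" or "wrist"; returns a dict with "image" (480x640x3 uint8, red, green, blue), "fovy" (degrees; the focal length in pixels is half the picture's height over the tangent of half this angle, whatever the lens; pixels are square), "cx", "cy" (the principal point, pixels), "xyz" and "attitude" of the camera in the world. Camera axes: x right, y up, looking along -z (the intrinsics and any distortion apply to the point x, -y, -z); pixel columns grow to the right and rows downward; lengths in m; the calibration is good to about 2 mm. A picture is of the moment at which its call begins. There is no depth.
- ctrl.finish_job(): hands the job in; it is judged then, once.
The state is a dict: "t": time; "q": joint angles; "dq": joint speeds; "effort": joint torques, N m; "tool_pos": TCP position; "tool_rot": TCP orientation; "contact_force": force on the tool from outside, world axes, zero at the start; "wrist_torque": the same for the moment, N m; "opening": finger opening in m; "grip_force": force on a finger pad.
Only numpy, scipy, OpenCV 4.12 (cv2) and the standard library are available. Lean on these libraries where they do the work, as an engineer would, in place of code of your own. Each camera call takes 0.05 s, during which the arm holds its last target. There are 200 camera calls.

## Working session

There is one attempt and no reset: what is moved stays moved. The work goes in short steps, Python scripts to look and compute and a shell command to move; the robot and the scene stay as the last step left them, time stands still between calls to the robot, and variables do not carry over. Pictures are saved under pics/ and viewed, at most 14 in all, crops included, and the job is handed in when it is done.

```bash
ls; mkdir -p pics
python3 - <<'E'
from station import ctrl
import cv2
for n in ("top","scene"):
    d=ctrl.get_image(n); cv2.imwrite(f"pics/{n}0.png",d["image"][:,:,::-1])
    print(n,{k:v for k,v in d.items() if k!="image"})
print(ctrl.get_obs())
E
```

```text
pics
top {'fovy': 54.033024352464544, 'cx': 316.9990143221301, 'cy': 238.54918738728065, 'xyz': array([0.36999066, 0.00476619, 1.27521215]), 'attitude': array([ 0.11953684, -0.1315381 , -1.54702093])}
scene {'fovy': 44.26362351532366, 'cx': 320.73307075343996, 'cy': 240.6351077614184, 'xyz': array([1.14309489, 0.62953769, 1.12588412]), 'attitude': array([0.3128366 , 0.80453473, 2.32926601])}
{'t': 0.1, 'q': array([-1.35100485e+00,  5.33439192e-02,  1.61414895e+00,  3.05595283e-06,
        1.47602017e+00, -1.19020639e-01]), 'dq': array([ 0.0007792 , -0.00111934, -0.00216556,  0.00116644, -0.00019059,
        0.00068816]), 'effort': array([-4.79960217e-04, -3.94906783e+01, -3.71361530e+01, -1.87526243e-04,
        3.97270560e-03,  1.41950345e-06]), 'tool_pos': array([ 0.20759411, -0.5889164 ,  0.23015768]), 'tool_rot': array([-3.09473043e+00, -5.29339063e-01,  1.47062807e-04]), 'contact_force': array([-0.48862951,  0.4617817 , -0.16702009]), 'wrist_torque': array([ 0.02305283, -0.00424962,  0.02947294]), 'grip_force': 0.0, 'opening': 0.08547609418752183}
```

View pics/top0.png

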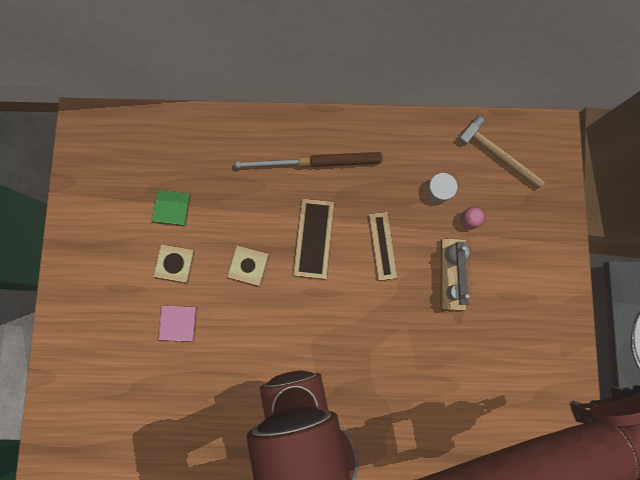

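View pics/scene0.png

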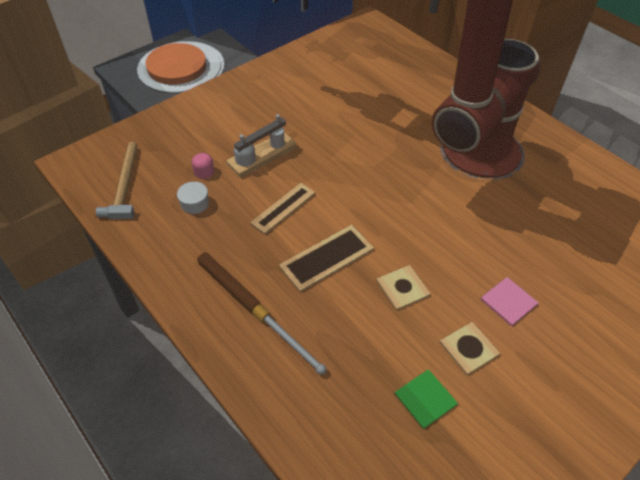

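Top view: the stack is at (455,275) and bar_base at (383,246). board_base is at (314,238), plain_base at (248,266) and domed_base at (174,264). The square look-alikes are green (171,208) and pink (178,324), so the plywood one with the larger black disc at (174,264) is domed_base. The pink former at (473,217) stands apart and is no part of the job; the steel ones are under the bar.

```bash
cat > h.py <<'E'
import numpy as np, cv2
from scipy.spatial.transform import Rotation as R
from station import ctrl
def cast(d,px,z):
    px=np.atleast_2d(np.asarray(px,float)); f=240/np.tan(np.radians(d["fovy"])/2)
    r=np.c_[(px[:,0]-d["cx"])/f,-(px[:,1]-d["cy"])/f,-np.ones(len(px))]
    r=R.from_rotvec(d["attitude"]).apply(r); o=np.asarray(d["xyz"])
    return (o+r*((z-o[2])/r[:,2])[:,None])[:,:2]
def proj(d,P):
    f=240/np.tan(np.radians(d["fovy"])/2)
    c=R.from_rotvec(d["attitude"]).inv().apply(np.atleast_2d(P)-d["xyz"])
    return np.c_[d["cx"]+f*c[:,0]/-c[:,2],d["cy"]-f*c[:,1]/-c[:,2]]
def rect(pts):
    """centre, sizes (long, short), yaw of long axis [deg] of world points (m)"""
    (x,y),_,_=r=cv2.minAreaRect((pts*1000).astype(np.float32))
    b=cv2.boxPoints(r); e=[b[1]-b[0],b[2]-b[1]]; e.sort(key=np.linalg.norm)
    return np.round([x,y,np.linalg.norm(e[1]),np.linalg.norm(e[0]),np.degrees(np.arctan2(e[1][1],e[1][0]))%180],1)
def blob(d,mask,seed,z,R=60):
    n,l,s,c=cv2.connectedComponentsWithStats(mask.astype(np.uint8))
    k=min((i for i in range(1,n) if s[i,4]>40),key=lambda i:np.hypot(*(c[i]-seed)))
    cs,_=cv2.findContours((l==k).astype(np.uint8),cv2.RETR_EXTERNAL,cv2.CHAIN_APPROX_NONE)
    return rect(cast(d,max(cs,key=len)[:,0],z)),cast(d,c[k],z)[0]*1000,s[k,4]
def tool():
    o=ctrl.get_obs(); M=R.from_rotvec(o["tool_rot"]).as_matrix()
    return o,M
def go(x,y,z,yaw):
    """tool-frame shift (mm) and turn for TCP at x,y,z (mm), down, finger line (tool y) at yaw deg"""
    o,M=tool(); sh=M.T@(np.array([x,y,z])-o["tool_pos"]*1000)
    best=None
    for a in (yaw,yaw+180):
        a=np.radians(a); Y=np.array([np.cos(a),np.sin(a),0]); Z=np.array([0,0,-1.]); X=np.cross(Y,Z)
        v=R.from_matrix(M.T@np.c_[X,Y,Z]).as_rotvec()
        if best is None or np.linalg.norm(v)<np.linalg.norm(best): best=v
    print("t",round(o["t"],2),"q6",o["q"][5].round(2),"shift",sh.round(1),"rot",best.round(3),"F",o["contact_force"].round(1),"open",round(o["opening"]*1000,1))
E
python3 - <<'E'
from h import *
for n in("top","scene"):
    d=ctrl.get_image(n); g=d["image"].max(2); sat=d["image"].max(2).astype(int)-d["image"].min(2)
    W={"top":dict(dom=(174,264),pl=(248,266),board=(314,238),bar=(383,246)),"scene":dict(dom=(470,347),pl=(403,286),board=(327,258),bar=(284,206))}[n]
    for k,s in W.items(): print(n,k,*blob(d,g<75,s,.010))
    if n=="top":
        print("top grey bar?",*blob(d,(g<95)&(sat<25),(462,272),.086)); print("pale board",*[g[265,446],d["image"][275,446],d["image"][275,462]])
        a=cv2.resize(d["image"][190:320,425:490],None,fx=4.5,fy=4.5,interpolation=2); b=cv2.resize(d["image"][185:350,140:285],None,fx=3.3,fy=3.3,interpolation=2)
    
        c=np.zeros((590,780,3),np.uint8); c[:a.shape[0],:a.shape[1]]=a; c[:b.shape[0],300:300+b.shape[1]]=b; cv2.imwrite("pics/crop1.png",c[:,:,::-1])
E
```

```text
top dom [500.7 382.8  50.8  50.3  47.4] [500.44889868 383.15008049] 305
top pl [498.6 182.9  35.3  34.7  20.6] [498.26276147 183.08476689] 150
top board [576.6   6.4 188.5  60.7 175.1] [575.02682354   6.64260154] 1527
top bar [ 559.8 -182.1  158.1   16.2    8. ] [ 558.43323532 -182.22662919] 347
top grey bar? [ 482.  -355.1  157.5   52.4    1.2] [ 480.07940838 -360.14672789] 610
pale board 125 [120  98  75] [94 92 90]
scene dom [501.9 384.   48.4  47.7 130.1] [501.77552611 384.66668581] 380
scene pl [499.8 183.7  32.3  30.2 140.3] [499.89349731 183.96361013] 140
scene board [578.6   7.6 184.1  58.4 175.3] [582.26288589   7.51644179] 1504
scene bar [ 562.5 -180.5  152.3   13.2    7.5] [ 566.76656705 -180.10788248] 224
```

View pics/crop1.png

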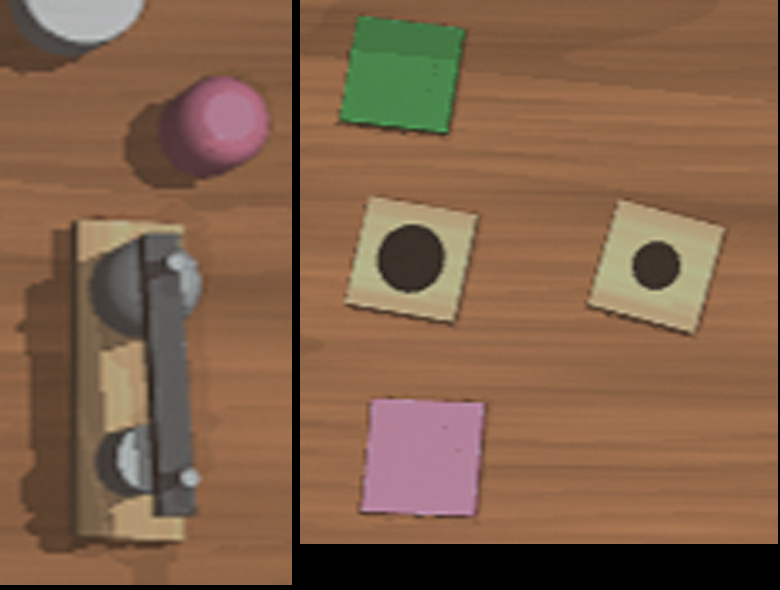

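The crop confirms the bases: the plywood one with the large disc is domed_base and the one with the small disc is plain_base. It also shows the steel domed former at the far (+x) end of the stack, with the pink one separate. The bar-top corners in the top view are about (457.7,242.4), (465,242), (460.5,304.4) and (468.3,304.4).

Run:
```python
from h import *
d=ctrl.get_image("top")
c=np.array([(457.7,242.4),(465,242),(460.5,304.4),(468.3,304.4)])
r=rect(cast(d,c,.086)); print("bar",r)
cr=lambda u,v:(425+u/4.5,190+v/4.5)
print("pins",cast(d,[cr(177,261),cr(189,477)],.108)*1000)
print("board",cast(d,[cr(77,222),cr(183,226),cr(76,538),cr(184,541)],.020)*1000, "pink",cast(d,cr(230,118),.05)*1000)
go(r[0],r[1],200,r[4]+90)
```

```text
bar [ 481.9 -373.9  158.5   19.6    1.2]
pins [[ 542.50539953 -372.75167498]
 [ 422.79691574 -375.68637698]]
board [[ 577.97423586 -341.60878938]
 [ 576.87069708 -405.48662086]
 [ 389.83482847 -336.67843932]
 [ 389.33162223 -400.24428413]] pink [[ 637.33633527 -425.61715902]]
t 0.25 q6 -0.12 shift [ 330.2 -111.8   30.8] rot [-0.001  0.     0.318] F [-0.3 -0.7 -1. ] open 85.5
```

```bash
python3 -m handwheel '[{"gripper":-1,"offset":[40,-14,4],"rotation":[0,0,0.04]},{"gripper":-1,"offset":[90,-30,8],"rotation":[0,0,0.09]},{"gripper":-1,"offset":[145,-49,14],"rotation":[0,0,0.14]},{"gripper":-1,"offset":[200,-68,19],"rotation":[0,0,0.19]},{"gripper":-1,"offset":[250,-85,24],"rotation":[0,0,0.24]},{"gripper":-1,"offset":[295,-100,28],"rotation":[0,0,0.28]},{"gripper":-1,"offset":[330,-112,31],"rotation":[0,0,0.318]},{"gripper":-1,"offset":[330,-112,31],"rotation":[0,0,0.318]}]' 60
python3 - <<'E'
from h import *
d=ctrl.get_image("wrist"); cv2.imwrite("pics/w1.png",d["image"][:,:,::-1]); print(d["xyz"],d["attitude"],d["fovy"])
go(482,-374,71,91.3)
E
```

```text
t: 1.25
tool_pos: [0.4831, -0.3723, 0.1997]
tool_rot: [-3.14, -0.039, 0.001]
contact_force: [0.2, -0.1, -0.6]
opening: 0.0855
grip_force: 0.0
[ 0.55416319 -0.37035801  0.34134635] [-0.22164574  0.21802441 -1.53448947] 68.15068957135088
t 1.3 q6 0.77 shift [-1.00e-01  6.00e-01  1.29e+02] rot [-0.     0.001  0.   ] F [ 0.6 -0.4  0.3] open 85.6
```

View pics/w1.png

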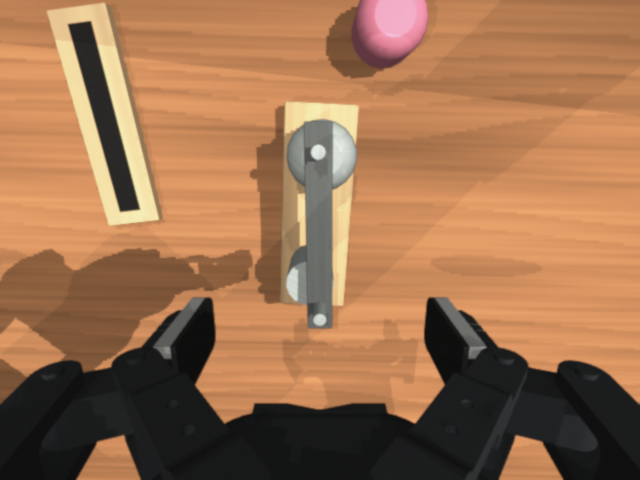

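The wrist view shows the bar between the open fingers, with pins at (318,152) and (319.5,320). The bar's near end is at (320,328) and its far end at (318,122). I'll cast the pins, and the bar_base inlay at (104,116) as well.

Run:
```python
from h import *
d=ctrl.get_image("wrist"); p=cast(d,[(318,152),(319.5,320)],.108)*1000
print(p,p.mean(0),np.degrees(np.arctan2(*(p[0]-p[1])[::-1])))
g=d["image"].max(2); print(*blob(d,g<70,(104,116),.01))
go(*p.mean(0),71,91.3)
```

```text
[[ 543.94236295 -370.68735309]
 [ 424.27704649 -374.49815358]] [ 484.10970472 -372.59275334] 1.8239956734061595
[ 561.8 -180.1  157.4   17.9    8.2] [ 569.32063147 -178.96877035] 3736
t 1.35 q6 0.77 shift [  2.6  -1.4 129.1] rot [ 0.     0.001 -0.001] F [-0.5  0.9  0.3] open 85.4
```

```bash
python3 -m handwheel '[{"gripper":-1,"offset":[2,-1,25],"rotation":[0,0,0]},{"gripper":-1,"offset":[2,-1,60],"rotation":[0,0,0]},{"gripper":-1,"offset":[2,-1,90],"rotation":[0,0,0]},{"gripper":-0.5,"offset":[2,-1,112],"rotation":[0,0,0]},{"gripper":-0.2,"offset":[2,-1,124],"rotation":[0,0,0]},{"gripper":0.1,"offset":[2,-1,129],"rotation":[0,0,0]},{"gripper":0.3,"offset":[2,-1,129],"rotation":[0,0,0]},{"gripper":0.4,"offset":[2,-1,129],"rotation":[0,0,0]}]' 60
python3 -m handwheel '[{"gripper":0.5,"offset":[0,0,0],"rotation":[0,0,0]},{"gripper":0.6,"offset":[0,0,0],"rotation":[0,0,0]},{"gripper":1,"offset":[0,0,0],"rotation":[0,0,0]},{"gripper":1,"offset":[0,0,0],"rotation":[0,0,0]},{"gripper":1,"offset":[0,0,0],"rotation":[0,0,0]},{"gripper":1,"offset":[0,0,0],"rotation":[0,0,0]},{"gripper":1,"offset":[0,0,0],"rotation":[0,0,0]},{"gripper":1,"offset":[0,0,-1]}]' 60
python3 - <<'E'
from h import *
d=ctrl.get_image("wrist"); cv2.imwrite("pics/w2.png",d["image"][:,:,::-1]); go(484,-372.6,71,91.5)
E
```

```text
t: 2.35
tool_pos: [0.4844, -0.3736, 0.0726]
tool_rot: [3.14, 0.033, 0.002]
contact_force: [-0.7, -0.3, -0.1]
opening: 0.026
grip_force: 0.0
t 2.4 q6 0.77 shift [-0.3 -1.   1.5] rot [ 0.001 -0.001 -0.005] F [1.1 0.3 0.6] open 25.9$[7]: bad value
```

View pics/w2.png

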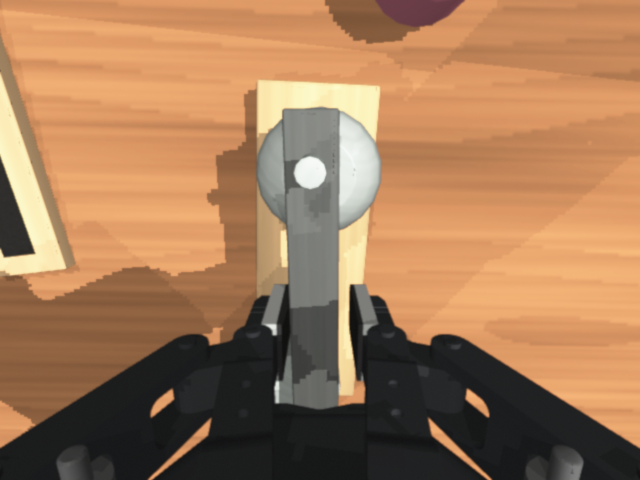

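The second call was refused because one row lacked its rotation. The picture shows the bar centred between the pads, with a pad on either side of x≈285 to 355. I'll close now.

```bash
python3 -m handwheel '[{"gripper":0.5,"offset":[0,-0.5,0],"rotation":[0,0,0]},{"gripper":0.6,"offset":[0,-0.5,1],"rotation":[0,0,0]},{"gripper":1,"offset":[0,-0.5,1],"rotation":[0,0,0]},{"gripper":1,"offset":[0,-0.5,1],"rotation":[0,0,0]},{"gripper":1,"offset":[0,-0.5,1],"rotation":[0,0,0]},{"gripper":1,"offset":[0,-0.5,0],"rotation":[0,0,0]},{"gripper":1,"offset":[0,-0.5,-3],"rotation":[0,0,0]},{"gripper":1,"offset":[0,-0.5,-8],"rotation":[0,0,0]}]' 60
python3 - <<'E'
from h import *
o,M=tool(); print(o["tool_pos"],o["grip_force"],o["contact_force"])
go(561.5,-180.7,150,98)
E
```

```text
t: 3.4
tool_pos: [0.4829, -0.372, 0.0782]
tool_rot: [-3.14, -0.033, 0.003]
contact_force: [-0.4, -1.1, -3.2]
opening: 0.0184
grip_force: 58.7
[ 0.48292491 -0.37203703  0.07816332] 58.69927704334259 [-0.41819703 -1.1282878  -3.15846063]
t 3.4 q6 0.77 shift [  82.4 -189.8  -71.7] rot [-0.002  0.002 -0.119] F [-0.4 -1.1 -3.2] open 18.4
```

```bash
python3 -m handwheel '[{"gripper":1,"offset":[0,0,-15],"rotation":[0,0,0]},{"gripper":1,"offset":[0,0,-40],"rotation":[0,0,0]},{"gripper":1,"offset":[10,-25,-65],"rotation":[0,0,-0.015]},{"gripper":1,"offset":[28,-65,-72],"rotation":[0,0,-0.04]},{"gripper":1,"offset":[48,-110,-72],"rotation":[0,0,-0.07]},{"gripper":1,"offset":[66,-152,-72],"rotation":[0,0,-0.1]},{"gripper":1,"offset":[78,-180,-72],"rotation":[0,0,-0.119]},{"gripper":1,"offset":[82,-190,-72],"rotation":[0,0,-0.119]}]'
python3 - <<'E'
from h import *
d=ctrl.get_image("wrist"); cv2.imwrite("pics/w3.png",d["image"][:,:,::-1]); go(561.5,-180.7,11,98)
d=ctrl.get_image("scene"); cv2.imwrite("pics/s3.png",d["image"][:,:,::-1])
E
```

```text
t: 4.4
tool_pos: [0.5624, -0.1796, 0.1522]
tool_rot: [3.133, 0.223, 0.001]
contact_force: [-0.3, 0.4, -2.8]
opening: 0.0183
grip_force: 59.1
t 4.45 q6 0.99 shift [ -1.3   1.3 141.1] rot [-0.    -0.001  0.002] F [ 0.1  0.1 -3.5] open 18.6
```

View pics/w3.png

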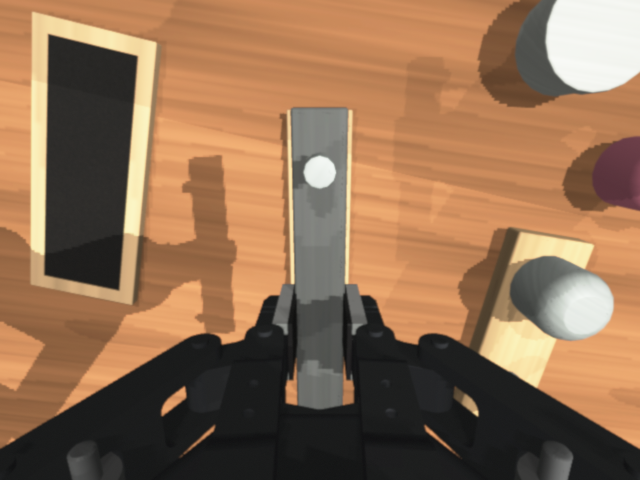

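The bar hangs over its base, lined up with it; the far pin is at (319,172) and the base edges show evenly on both sides. I'll check where the bar sits lengthwise in the grip from that pin.

Run:
```python
from h import *
o,M=tool(); d=ctrl.get_image("wrist"); p=cast(d,[(319.5,172)],o["tool_pos"][2]+.0375)[0]; e=cast(d,[(320.5,108)],o["tool_pos"][2]+.0155)[0]
for q in(p,e): print(q*1000, M.T@np.r_[(q-o["tool_pos"][:2])*1000,0])
```

```text
[ 622.7286886  -171.64256503] [ 6.13120896e+01 -2.04043762e-01  2.56191987e-02]
[ 641.66476118 -169.29812133] [8.03897208e+01 1.35340916e-01 3.38302408e-02]
```

```bash
python3 -m handwheel '[{"gripper":1,"offset":[-1,1,25],"rotation":[0,0,0]},{"gripper":1,"offset":[-2,1,60],"rotation":[0,0,0]},{"gripper":1,"offset":[-2,1,95],"rotation":[0,0,0]},{"gripper":1,"offset":[-2,1,120],"rotation":[0,0,0]},{"gripper":1,"offset":[-2,1,132],"rotation":[0,0,0]},{"gripper":1,"offset":[-2,1,136],"rotation":[0,0,0]},{"gripper":1,"offset":[-2,1,138],"rotation":[0,0,0]},{"gripper":1,"offset":[-2,1,139],"rotation":[0,0,0]}]'
python3 -c "
from h import *
go(561.5,-180.7,11,98); print(tool()[0]['tool_pos'])"
```

```text
t: 5.55
tool_pos: [0.5607, -0.1827, 0.0135]
tool_rot: [3.133, 0.219, 0.003]
contact_force: [0.4, -0.2, -3.0]
opening: 0.0184
grip_force: 59.1
t 5.55 q6 0.99 shift [ 1.  -1.9  2.5] rot [ 0.001 -0.002  0.   ] F [ 0.4 -0.2 -3. ] open 18.4
[ 0.56074111 -0.18268151  0.01347946]
```

```bash
python3 -m handwheel '[{"gripper":1,"offset":[1,-1.5,0],"rotation":[0,0,0]},{"gripper":1,"offset":[1,-1.5,1],"rotation":[0,0,0]},{"gripper":1,"offset":[1,-1.5,1.5],"rotation":[0,0,0]},{"gripper":1,"offset":[1,-1.5,2],"rotation":[0,0,0]},{"gripper":1,"offset":[1,-1.5,2.5],"rotation":[0,0,0]},{"gripper":1,"offset":[1,-1.5,2.5],"rotation":[0,0,0]},{"gripper":1,"offset":[1,-1.5,2.5],"rotation":[0,0,0]},{"gripper":1,"offset":[1,-1.5,2.5],"rotation":[0,0,0]}]'
python3 -c "
from h import *
go(561.5,-180.7,11,98); print(tool()[0]['tool_pos'])"
```

```text
t: 6.55
tool_pos: [0.5612, -0.1806, 0.0122]
tool_rot: [-3.134, -0.22, -0.0]
contact_force: [-5.8, 3.4, 11.5]
opening: 0.0186
grip_force: 61.0
t 6.55 q6 0.99 shift [0.2 0.2 1.2] rot [-0. -0.  0.] F [-5.8  3.4 11.5] open 18.6
[ 0.56123672 -0.18056083  0.01216634]
```

Contact made at 12–15 N. I'll open and rise.

```bash
python3 -m handwheel '[{"gripper":0.4,"offset":[0,0,0],"rotation":[0,0,0]},{"gripper":0.2,"offset":[0,0,0],"rotation":[0,0,0]},{"gripper":0.1,"offset":[0,0,0],"rotation":[0,0,0]},{"gripper":0,"offset":[0,0,-10],"rotation":[0,0,0]},{"gripper":0,"offset":[0,0,-40],"rotation":[0,0,0]},{"gripper":0,"offset":[0,0,-80],"rotation":[0,0,0]},{"gripper":-1,"offset":[0,0,-120],"rotation":[0,0,0]},{"gripper":-1,"offset":[0,0,-150],"rotation":[0,0,0]}]'
python3 - <<'E'
from h import *
d=ctrl.get_image("wrist"); cv2.imwrite("pics/w4.png",d["image"][:,:,::-1])
for a in (40,60,80): go(470,-370,200,91.3) if a==40 else None
E
```

```text
t: 7.55
tool_pos: [0.5614, -0.1809, 0.1628]
tool_rot: [3.132, 0.219, 0.004]
contact_force: [0.3, -0.0, 0.0]
opening: 0.0774
grip_force: 0.0
t 7.6 q6 0.99 shift [-118.6  173.5  -32.6] rot [ 0.005 -0.009  0.117] F [1.8 0.1 3. ] open 83.8
```

View pics/w4.png

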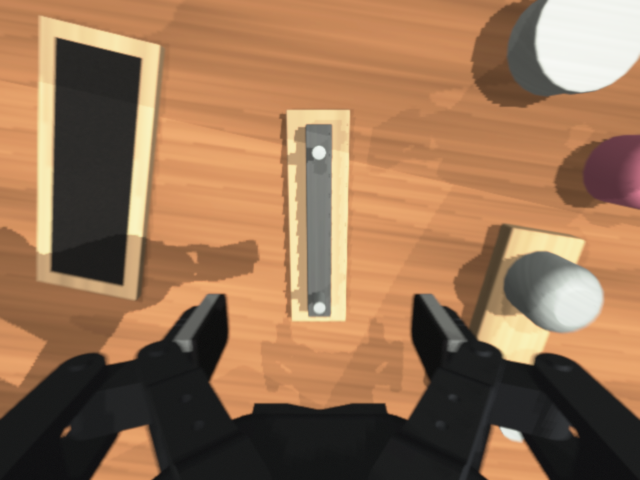

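The bar lies on its base, pins up at (319,152) and (319,308), and is released. Next I'll go over the stack to measure the formers.

```bash
python3 -m handwheel '[{"gripper":-1,"offset":[-20,30,-10],"rotation":[0,0,0.02]},{"gripper":-1,"offset":[-45,70,-25],"rotation":[0,0,0.05]},{"gripper":-1,"offset":[-75,112,-33],"rotation":[0,0,0.08]},{"gripper":-1,"offset":[-100,150,-33],"rotation":[0,0,0.1]},{"gripper":-1,"offset":[-119,174,-33],"rotation":[0,0,0.117]},{"gripper":-1,"offset":[-119,174,-33],"rotation":[0,0,0.117]},{"gripper":-1,"offset":[-119,174,-33],"rotation":[0,0,0.117]},{"gripper":-1,"offset":[-119,174,-33],"rotation":[0,0,0.117]}]'
python3 - <<'E'
from h import *
d=ctrl.get_image("wrist"); cv2.imwrite("pics/w5.png",d["image"][:,:,::-1])
E
```

```text
t: 8.6
tool_pos: [0.4676, -0.3685, 0.1927]
tool_rot: [-3.141, -0.038, -0.0]
contact_force: [-0.1, 0.0, 0.4]
opening: 0.0855
grip_force: 0.0
```

View pics/w5.png

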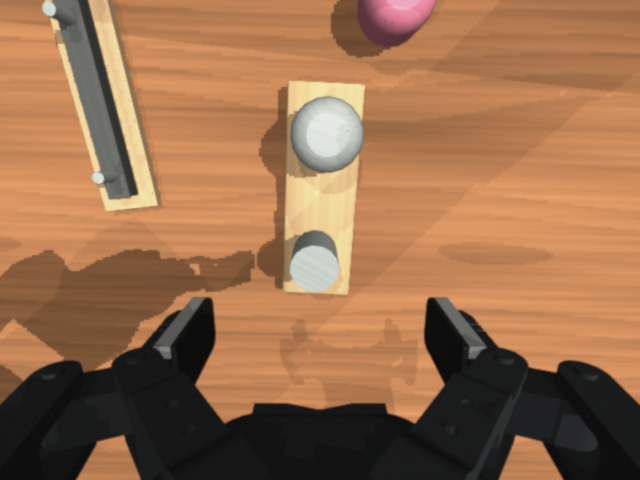

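The steel domed former is at about (327,134) and the plain former's top disc at (314.5,267). The board corners are (289,81), (365,85), (283,293) and (347,295). The bar pins are at (50,9) and (98,178).

Run:
```python
from h import *
d=ctrl.get_image("wrist")
print("pins",(p:=cast(d,[(50,9),(98,178)],.048)*1000),p.mean(0))
print("dom rim",cast(d,(327,134),.056)*1000,"dom top",cast(d,(329.5,132),.07)*1000,"plain",cast(d,(314.5,267),.07)*1000)
print("board",rect(cast(d,[(289,81),(365,85),(283,293),(347,295)],.02)))
go(*(cast(d,(314.5,267),.07)[0]*1000),26,91.3); go(*(cast(d,(328,133.5),.06)[0]*1000),26,91.3)
```

```text
pins [[ 621.03844209 -173.52613303]
 [ 502.8001805  -189.98506694]] [ 561.9193113  -181.75559999]
dom rim [[ 541.04815576 -372.04609706]] dom top [[ 542.33796025 -373.50753374]] plain [[ 439.56337452 -364.97634662]]
board [ 487.  -368.8  189.1   62.3  178.3]
t 8.7 q6 0.75 shift [-28.   -4.3 166.8] rot [-0.    -0.     0.002] F [-0.3 -1.1 -0.2] open 85.3
t 8.7 q6 0.75 shift [ 73.6   5.9 166.8] rot [-0.    -0.     0.002] F [-0.3 -1.1 -0.2] open 85.3
```

```bash
python3 -m handwheel '[{"gripper":-1,"offset":[-15,-2,15],"rotation":[0,0,0]},{"gripper":-1,"offset":[-28,-4.5,40],"rotation":[0,0,0]},{"gripper":-1,"offset":[-28,-4.5,80],"rotation":[0,0,0]},{"gripper":-1,"offset":[-28,-4.5,120],"rotation":[0,0,0]},{"gripper":-0.6,"offset":[-28,-4.5,148],"rotation":[0,0,0]},{"gripper":-0.3,"offset":[-28,-4.5,160],"rotation":[0,0,0]},{"gripper":-0.2,"offset":[-28,-4.5,165],"rotation":[0,0,0]},{"gripper":-0.15,"offset":[-28,-4.5,165],"rotation":[0,0,0]}]' 60
python3 -m handwheel '[{"gripper":-0.1,"offset":[0,0,0],"rotation":[0,0,0]},{"gripper":0,"offset":[0,0,0],"rotation":[0,0,0]},{"gripper":0.2,"offset":[0,0,0],"rotation":[0,0,0]},{"gripper":1,"offset":[0,0,0],"rotation":[0,0,0]},{"gripper":1,"offset":[0,0,0],"rotation":[0,0,0]},{"gripper":1,"offset":[0,0,-2],"rotation":[0,0,0]},{"gripper":1,"offset":[0,0,-10],"rotation":[0,0,0]},{"gripper":1,"offset":[0,0,-20],"rotation":[0,0,0]}]' 60
python3 -c "
from h import *
go(499,183.4,150,91.3); print(tool()[0]['tool_pos'],tool()[0]['q'])"
```

```text
t: 9.7
tool_pos: [0.4396, -0.366, 0.0287]
tool_rot: [3.14, 0.036, 0.002]
contact_force: [-0.0, -1.1, -1.0]
opening: 0.0492
grip_force: 0.0
t: 10.7
tool_pos: [0.4384, -0.3651, 0.0475]
tool_rot: [-3.14, -0.036, 0.002]
contact_force: [0.3, -0.3, -2.2]
opening: 0.038
grip_force: 60.4
t 10.7 q6 0.72 shift [  72.9 -547.1 -102. ] rot [-0.001  0.001  0.   ] F [ 0.3 -0.3 -2.2] open 38.0
[ 0.43844188 -0.36508968  0.04745942] [-8.24762641e-01  1.11549360e-01  1.87676784e+00 -4.65649722e-05
  1.15494517e+00  7.23318802e-01]
```

```bash
python3 -m handwheel '[{"gripper":1,"offset":[0,0,-20],"rotation":[0,0,0]},{"gripper":1,"offset":[0,0,-50],"rotation":[0,0,0]},{"gripper":1,"offset":[5,-20,-85],"rotation":[0,0,0]},{"gripper":1,"offset":[10,-55,-102],"rotation":[0,0,0]},{"gripper":1,"offset":[17,-105,-102],"rotation":[0,0,0]},{"gripper":1,"offset":[24,-160,-102],"rotation":[0,0,0]},{"gripper":1,"offset":[31,-215,-102],"rotation":[0,0,0]},{"gripper":1,"offset":[38,-270,-102],"rotation":[0,0,0]}]'
python3 -m handwheel '[{"gripper":1,"offset":[7,-55,0],"rotation":[0,0,0]},{"gripper":1,"offset":[14,-110,0],"rotation":[0,0,0]},{"gripper":1,"offset":[21,-165,0],"rotation":[0,0,0]},{"gripper":1,"offset":[27,-215,0],"rotation":[0,0,0]},{"gripper":1,"offset":[32,-252,0],"rotation":[0,0,0]},{"gripper":1,"offset":[35,-272,0],"rotation":[0,0,0]},{"gripper":1,"offset":[35,-277,0],"rotation":[0,0,0]},{"gripper":1,"offset":[35,-277,0],"rotation":[0,0,0]}]'
python3 - <<'E'
from h import *
d=ctrl.get_image("wrist"); cv2.imwrite("pics/w6.png",d["image"][:,:,::-1]); go(499,183.4,20,91.3)
c=(d["image"].max(2)<70); print([ (s[4],m.round()) for s,m in zip(*cv2.connectedComponentsWithStats(c.astype(np.uint8))[2:]) if 300<s[4]<20000])
E
```

```text
t: 11.7
tool_pos: [0.4711, -0.0933, 0.1515]
tool_rot: [3.141, 0.035, 0.004]
contact_force: [1.1, 0.2, -2.4]
opening: 0.0379
grip_force: 60.7
t: 12.7
tool_pos: [0.4995, 0.1822, 0.15]
tool_rot: [3.141, 0.035, -0.0]
contact_force: [-0.2, 0.1, -2.9]
opening: 0.0381
grip_force: 60.9
t 12.75 q6 1.76 shift [ -0.5  -1.6 129.9] rot [ 0.001  0.    -0.001] F [-1.2 -0.2 -3.3] open 37.9
[(np.int32(3313), array([ 70., 218.])), (np.int32(1590), array([316., 226.]))]
```

View pics/w6.png

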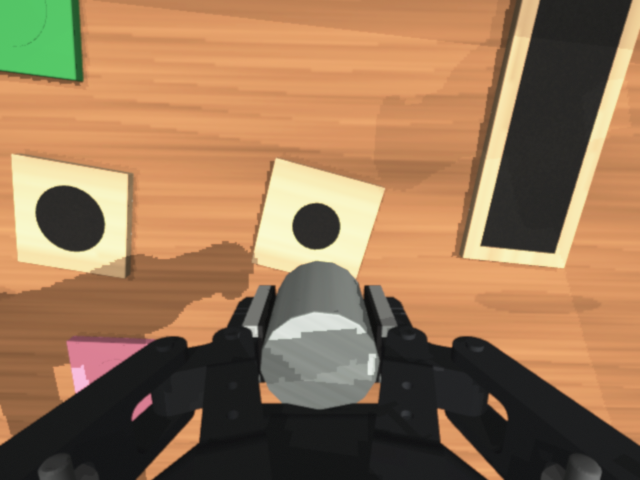

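The plain former is held upright above its base. The plain inlay is at (316,226), the domed inlay at (70,218), and the former's top disc at (320,360).

Run:
```python
from h import *
o,M=tool(); d=ctrl.get_image("wrist"); g=d["image"].max(2)
print(*blob(d,g<70,(316,226),.01),*blob(d,g<70,(70,218),.01))
q=cast(d,(320,360),o["tool_pos"][2]+.0423)[0]; print(q*1000,M.T@np.r_[(q-o["tool_pos"][:2])*1000,0])
go(499.5,183.4,18.5,91.3)
```

```text
[500.8 185.4  36.9  36.1  91.3] [500.89702102 185.4756881 ] 1595 [501.8 385.3  53.3  52.4  91.3] [502.72879217 385.35446527] 3322
[501.33926436 182.05984432] [ 1.81279432e+00 -1.08651910e-01 -2.58182567e-04]
t 12.8 q6 1.76 shift [ 1.000e-01 -1.700e+00  1.313e+02] rot [ 0.001  0.    -0.001] F [ 0.3  0.2 -3.3] open 37.7
```

```bash
python3 -m handwheel '[{"gripper":1,"offset":[-1,-2,25],"rotation":[0,0,0]},{"gripper":1,"offset":[-1,-2,60],"rotation":[0,0,0]},{"gripper":1,"offset":[-1,-2,95],"rotation":[0,0,0]},{"gripper":1,"offset":[-1,-2,117],"rotation":[0,0,0]},{"gripper":1,"offset":[-1,-2,126],"rotation":[0,0,0]},{"gripper":1,"offset":[-1,-2,128],"rotation":[0,0,0]},{"gripper":1,"offset":[-1,-2,129.5],"rotation":[0,0,0]},{"gripper":1,"offset":[-1,-2,130.5],"rotation":[0,0,0]}]'
python3 -m handwheel '[{"gripper":1,"offset":[0,0,0],"rotation":[0,0,0]},{"gripper":1,"offset":[0,0,0.5],"rotation":[0,0,0]},{"gripper":1,"offset":[0,0,0.5],"rotation":[0,0,0]},{"gripper":1,"offset":[0,0,1],"rotation":[0,0,0]},{"gripper":1,"offset":[0,0,1],"rotation":[0,0,0]},{"gripper":1,"offset":[0,0,1],"rotation":[0,0,0]},{"gripper":1,"offset":[0,0,1],"rotation":[0,0,0]},{"gripper":1,"offset":[0,0,1],"rotation":[0,0,0]}]'
```

```text
t: 13.8
tool_pos: [0.4994, 0.185, 0.0204]
tool_rot: [-3.141, -0.036, -0.003]
contact_force: [-0.0, -0.1, -2.4]
opening: 0.0376
grip_force: 60.9
t: 14.8
tool_pos: [0.4986, 0.185, 0.0189]
tool_rot: [-3.141, -0.036, 0.0]
contact_force: [-3.9, -0.0, 5.8]
opening: 0.0377
grip_force: 60.9
```

Contact made. I'll release and rise.

```bash
python3 -m handwheel '[{"gripper":0,"offset":[0,0,0],"rotation":[0,0,0]},{"gripper":-0.2,"offset":[0,0,0],"rotation":[0,0,0]},{"gripper":-0.4,"offset":[0,0,0],"rotation":[0,0,0]},{"gripper":-0.4,"offset":[0,0,-10],"rotation":[0,0,0]},{"gripper":-0.4,"offset":[0,0,-40],"rotation":[0,0,0]},{"gripper":-0.4,"offset":[0,0,-80],"rotation":[0,0,0]},{"gripper":-1,"offset":[0,0,-120],"rotation":[0,0,0]},{"gripper":-1,"offset":[0,0,-150],"rotation":[0,0,0]}]'
python3 - <<'E'
from h import *
d=ctrl.get_image("wrist"); cv2.imwrite("pics/w7.png",d["image"][:,:,::-1]); go(540,-372,170,91.3)
E
```

```text
t: 15.8
tool_pos: [0.4992, 0.1851, 0.1714]
tool_rot: [-3.141, -0.036, -0.005]
contact_force: [1.0, 0.9, 0.3]
opening: 0.0852
grip_force: 0.0
t 15.85 q6 1.76 shift [ 25.7 558.4   5. ] rot [-0.002 -0.01   0.   ] F [1.4 1.5 3. ] open 85.4
```

View pics/w7.png

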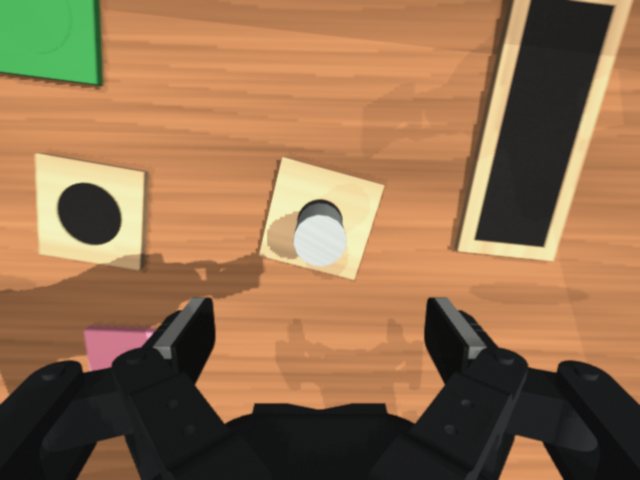

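The plain former stands on its inlay, its top at (320,240). Now I'll go above the domed former, which is at about (541.5,-372.5).

```bash
python3 -m handwheel '[{"gripper":-1,"offset":[0,25,5],"rotation":[0,0,0]},{"gripper":-1,"offset":[0,75,5],"rotation":[0,0,0]},{"gripper":-1,"offset":[0,130,5],"rotation":[0,0,0]},{"gripper":-1,"offset":[2,185,5],"rotation":[0,0,0]},{"gripper":-1,"offset":[6,240,5],"rotation":[0,0,0]},{"gripper":-1,"offset":[10,295,5],"rotation":[0,0,0]},{"gripper":-1,"offset":[14,350,5],"rotation":[0,0,0]},{"gripper":-1,"offset":[18,405,5],"rotation":[0,0,0]}]'
python3 -m handwheel '[{"gripper":-1,"offset":[4,50,0],"rotation":[0,0,0]},{"gripper":-1,"offset":[7,95,0],"rotation":[0,0,0]},{"gripper":-1,"offset":[10,130,0],"rotation":[0,0,0]},{"gripper":-1,"offset":[10,150,0],"rotation":[0,0,0]},{"gripper":-1,"offset":[10,154,0],"rotation":[0,0,0]},{"gripper":-1,"offset":[10,154,0],"rotation":[0,0,0]},{"gripper":-1,"offset":[10,154,0],"rotation":[0,0,0]},{"gripper":-1,"offset":[10,154,0],"rotation":[0,0,0]}]'
python3 - <<'E'
from h import *
d=ctrl.get_image("top"); cv2.imwrite("pics/t8.png",cv2.resize(d["image"][190:320,380:500],None,fx=4.5,fy=4.5,interpolation=2)[:,:,::-1]); go(541.5,-372.5,26,91.3)
E
```

```text
t: 16.85
tool_pos: [0.5256, -0.2215, 0.1636]
tool_rot: [3.141, 0.035, 0.001]
contact_force: [0.6, 0.4, 0.7]
opening: 0.0859
grip_force: 0.0
t: 17.85
tool_pos: [0.5394, -0.3724, 0.1634]
tool_rot: [-3.141, -0.037, -0.0]
contact_force: [-0.0, 0.3, -0.4]
opening: 0.0857
grip_force: 0.0
t 17.9 q6 0.83 shift [  2.1  -0.  137.4] rot [-0.    -0.     0.001] F [-0.4  0.3  0.4] open 85.6
```

```bash
python3 -m handwheel '[{"gripper":-1,"offset":[2,0,25],"rotation":[0,0,0]},{"gripper":-1,"offset":[2,0,65],"rotation":[0,0,0]},{"gripper":-1,"offset":[2,0,100],"rotation":[0,0,0]},{"gripper":-1,"offset":[2,0,125],"rotation":[0,0,0]},{"gripper":-1,"offset":[2,0,135],"rotation":[0,0,0]},{"gripper":-0.8,"offset":[2,0,138],"rotation":[0,0,0]},{"gripper":-0.6,"offset":[2,0,138],"rotation":[0,0,0]},{"gripper":-0.55,"offset":[2,0,138],"rotation":[0,0,0]}]' 80
python3 -m handwheel '[{"gripper":-0.5,"offset":[0,0,0],"rotation":[0,0,0]},{"gripper":-0.4,"offset":[0,0,0],"rotation":[0,0,0]},{"gripper":-0.3,"offset":[0,0,0],"rotation":[0,0,0]},{"gripper":1,"offset":[0,0,0],"rotation":[0,0,0]},{"gripper":1,"offset":[0,0,0],"rotation":[0,0,0]},{"gripper":1,"offset":[0,0,-2],"rotation":[0,0,0]},{"gripper":1,"offset":[0,0,-10],"rotation":[0,0,0]},{"gripper":1,"offset":[0,0,-20],"rotation":[0,0,0]}]' 80
python3 -c "
from h import *
go(501,384,150,91.3); print(tool()[0]['tool_pos'],tool()[0]['q'])"
```

```text
t: 18.9
tool_pos: [0.542, -0.3739, 0.0268]
tool_rot: [3.14, 0.036, 0.003]
contact_force: [0.6, -0.1, -0.1]
opening: 0.0661
grip_force: 0.0
t: 19.9
tool_pos: [0.5405, -0.3728, 0.0447]
tool_rot: [-3.14, -0.036, 0.002]
contact_force: [-0.4, 0.1, -3.9]
opening: 0.0538
grip_force: 84.7
t 19.9 q6 0.83 shift [ -22.5 -757.7 -104.4] rot [-0.001  0.001  0.   ] F [-0.4  0.1 -3.9] open 53.8
[ 0.54051327 -0.3728444   0.04469551] [-7.17029823e-01  2.99373635e-01  1.66303154e+00 -1.46585576e-04
  1.18106400e+00  8.31096776e-01]
```

```bash
python3 -m handwheel '[{"gripper":1,"offset":[0,0,-20],"rotation":[0,0,0]},{"gripper":1,"offset":[0,0,-50],"rotation":[0,0,0]},{"gripper":1,"offset":[0,-20,-85],"rotation":[0,0,0]},{"gripper":1,"offset":[-1,-55,-104],"rotation":[0,0,0]},{"gripper":1,"offset":[-3,-105,-104],"rotation":[0,0,0]},{"gripper":1,"offset":[-4,-160,-104],"rotation":[0,0,0]},{"gripper":1,"offset":[-6,-215,-104],"rotation":[0,0,0]},{"gripper":1,"offset":[-8,-270,-104],"rotation":[0,0,0]}]'
python3 -m handwheel '[{"gripper":1,"offset":[-2,-55,0],"rotation":[0,0,0]},{"gripper":1,"offset":[-3,-110,0],"rotation":[0,0,0]},{"gripper":1,"offset":[-5,-165,0],"rotation":[0,0,0]},{"gripper":1,"offset":[-6,-220,0],"rotation":[0,0,0]},{"gripper":1,"offset":[-8,-275,0],"rotation":[0,0,0]},{"gripper":1,"offset":[-10,-325,0],"rotation":[0,0,0]},{"gripper":1,"offset":[-11,-375,0],"rotation":[0,0,0]},{"gripper":1,"offset":[-12,-415,0],"rotation":[0,0,0]}]'
python3 -m handwheel '[{"gripper":1,"offset":[-1,-30,0],"rotation":[0,0,0]},{"gripper":1,"offset":[-2,-52,0],"rotation":[0,0,0]},{"gripper":1,"offset":[-3,-66,0],"rotation":[0,0,0]},{"gripper":1,"offset":[-3,-72,0],"rotation":[0,0,0]},{"gripper":1,"offset":[-3,-73,0],"rotation":[0,0,0]},{"gripper":1,"offset":[-3,-73,0],"rotation":[0,0,0]},{"gripper":1,"offset":[-3,-73,0],"rotation":[0,0,0]},{"gripper":1,"offset":[-3,-73,0],"rotation":[0,0,0]}]'
python3 - <<'E'
from h import *
d=ctrl.get_image("wrist"); cv2.imwrite("pics/w9.png",d["image"][:,:,::-1]); go(501,384,16,91.3)
g=d["image"].max(2); print(proj(d,[.501,.384,.01])); print(*blob(d,g<70,proj(d,[.501,.384,.01])[0],.01))
E
```

```text
t: 20.9
tool_pos: [0.5272, -0.102, 0.1511]
tool_rot: [3.141, 0.035, 0.004]
contact_force: [0.7, 0.9, -3.9]
opening: 0.0535
grip_force: 85.1
t: 21.9
tool_pos: [0.5056, 0.3133, 0.1512]
tool_rot: [-3.14, -0.037, -0.004]
contact_force: [-0.3, -0.1, -4.3]
opening: 0.0535
grip_force: 85.1
t: 22.9
tool_pos: [0.501, 0.3836, 0.1493]
tool_rot: [3.141, 0.035, -0.0]
contact_force: [0.0, 0.4, -4.1]
opening: 0.0537
grip_force: 85.1
t 22.95 q6 2.08 shift [  0.   -0.3 133.3] rot [ 0.  0. -0.] F [-0.4 -0.2 -3.8] open 54.0
[[319.29624059 227.66398937]]
[506.9 386.3  52.6  43.5  94. ] [506.27162681 386.09413922] 2789
```

View pics/w9.png

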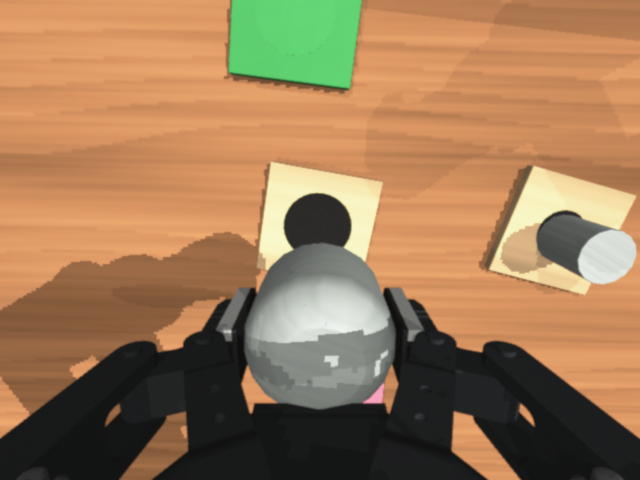

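The domed former is upright over its plywood base; its inlay, partly hidden, is at (318,225). The estimated base centre is (501.2,384.7). Lowering.

```bash
python3 -m handwheel '[{"gripper":1,"offset":[0,-1,25],"rotation":[0,0,0]},{"gripper":1,"offset":[0,-1,60],"rotation":[0,0,0]},{"gripper":1,"offset":[0,-1,95],"rotation":[0,0,0]},{"gripper":1,"offset":[0,-1,118],"rotation":[0,0,0]},{"gripper":1,"offset":[0,-1,127],"rotation":[0,0,0]},{"gripper":1,"offset":[0,-1,130],"rotation":[0,0,0]},{"gripper":1,"offset":[0,-1,131.5],"rotation":[0,0,0]},{"gripper":1,"offset":[0,-1,132.5],"rotation":[0,0,0]}]'
python3 -m handwheel '[{"gripper":1,"offset":[0,0,0],"rotation":[0,0,0]},{"gripper":1,"offset":[0,0,0.5],"rotation":[0,0,0]},{"gripper":1,"offset":[0,0,0.5],"rotation":[0,0,0]},{"gripper":1,"offset":[0,0,1],"rotation":[0,0,0]},{"gripper":1,"offset":[0,0,1],"rotation":[0,0,0]},{"gripper":1,"offset":[0,0,1],"rotation":[0,0,0]},{"gripper":1,"offset":[0,0,1],"rotation":[0,0,0]},{"gripper":1,"offset":[0,0,1],"rotation":[0,0,0]}]'
```

```text
t: 23.95
tool_pos: [0.5017, 0.3855, 0.0181]
tool_rot: [-3.14, -0.036, -0.003]
contact_force: [-0.5, -0.4, -4.0]
opening: 0.054
grip_force: 85.2
t: 24.95
tool_pos: [0.501, 0.3851, 0.0164]
tool_rot: [-3.141, -0.036, -0.0]
contact_force: [-4.5, -2.9, 5.8]
opening: 0.0537
grip_force: 86.1
```

```bash
python3 -m handwheel '[{"gripper":-0.5,"offset":[0,0,0],"rotation":[0,0,0]},{"gripper":-0.7,"offset":[0,0,0],"rotation":[0,0,0]},{"gripper":-0.9,"offset":[0,0,0],"rotation":[0,0,0]},{"gripper":-1,"offset":[0,0,-10],"rotation":[0,0,0]},{"gripper":-1,"offset":[0,0,-40],"rotation":[0,0,0]},{"gripper":-1,"offset":[0,0,-80],"rotation":[0,0,0]},{"gripper":-1,"offset":[0,0,-120],"rotation":[0,0,0]},{"gripper":-1,"offset":[0,0,-150],"rotation":[0,0,0]}]'
python3 - <<'E'
from h import *
d=ctrl.get_image("wrist"); cv2.imwrite("pics/w10.png",d["image"][:,:,::-1]); go(487,-368.8,170,88.3)
E
```

```text
t: 25.95
tool_pos: [0.5016, 0.3855, 0.1691]
tool_rot: [-3.14, -0.036, -0.005]
contact_force: [-0.3, 0.3, -0.7]
opening: 0.0855
grip_force: 0.0
t 26.0 q6 2.09 shift [-3.380e+01  7.549e+02 -3.000e-01] rot [-0.005 -0.009  0.053] F [1.8 1.6 4. ] open 85.1
```

View pics/w10.png

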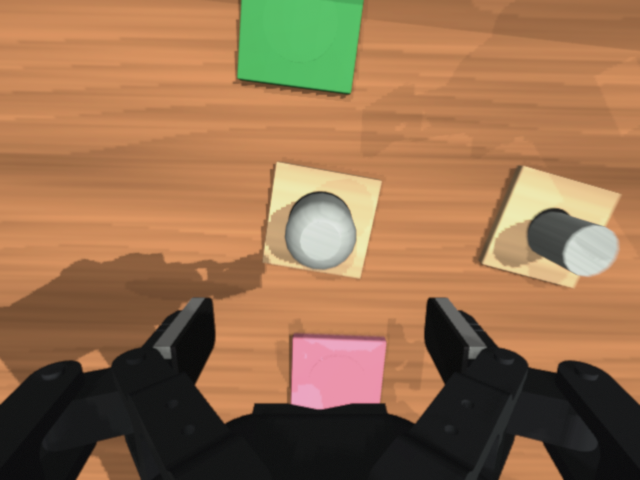

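Both formers stand upright on their inlays, the domed one at (320,230) and the plain one at (575,245). Back to the board.

```bash
python3 -m handwheel '[{"gripper":-1,"offset":[0,25,0],"rotation":[0,0,0]},{"gripper":-1,"offset":[0,75,0],"rotation":[0,0,0]},{"gripper":-1,"offset":[-2,130,0],"rotation":[0,0,0]},{"gripper":-1,"offset":[-4,185,0],"rotation":[0,0,0]},{"gripper":-1,"offset":[-8,240,0],"rotation":[0,0,0]},{"gripper":-1,"offset":[-11,295,0],"rotation":[0,0,0]},{"gripper":-1,"offset":[-14,350,0],"rotation":[0,0,0]},{"gripper":-1,"offset":[-16,405,0],"rotation":[0,0,0]}]'
python3 -m handwheel '[{"gripper":-1,"offset":[-3,55,0],"rotation":[0,0,0]},{"gripper":-1,"offset":[-6,110,0],"rotation":[0,0,0]},{"gripper":-1,"offset":[-9,165,0],"rotation":[0,0,0.01]},{"gripper":-1,"offset":[-12,220,0],"rotation":[0,0,0.02]},{"gripper":-1,"offset":[-15,275,0],"rotation":[0,0,0.03]},{"gripper":-1,"offset":[-18,320,0],"rotation":[0,0,0.04]},{"gripper":-1,"offset":[-18,345,0],"rotation":[0,0,0.053]},{"gripper":-1,"offset":[-18,350,0],"rotation":[0,0,0.053]}]'
python3 - <<'E'
from h import *
d=ctrl.get_image("wrist"); im=d["image"].astype(int); cv2.imwrite("pics/w11.png",d["image"][:,:,::-1])
h=cv2.cvtColor(d["image"],cv2.COLOR_RGB2HSV); u=proj(d,[.487,-.3688,.02])[0]; print(u,h[int(u[1]),int(u[0])],h[int(u[1]),int(u[0])+80])
go(487,-368.8,1,88.3)
E
```

```text
t: 27.0
tool_pos: [0.4921, -0.0226, 0.164]
tool_rot: [-3.141, -0.035, 0.004]
contact_force: [1.0, -0.4, -0.1]
opening: 0.0855
grip_force: 0.0
t: 28.0
tool_pos: [0.4831, -0.3711, 0.1647]
tool_rot: [-3.139, 0.05, 0.002]
contact_force: [0.4, 0.4, -0.3]
opening: 0.0856
grip_force: 0.0
[317.13948434 221.3556307 ] [ 19  98 238] [ 13 141 196]
t 28.05 q6 0.83 shift [  3.7  -1.8 163.9] rot [-0.001  0.001 -0.001] F [-0.3 -0.4 -0.1] open 85.2
```

View pics/w11.png

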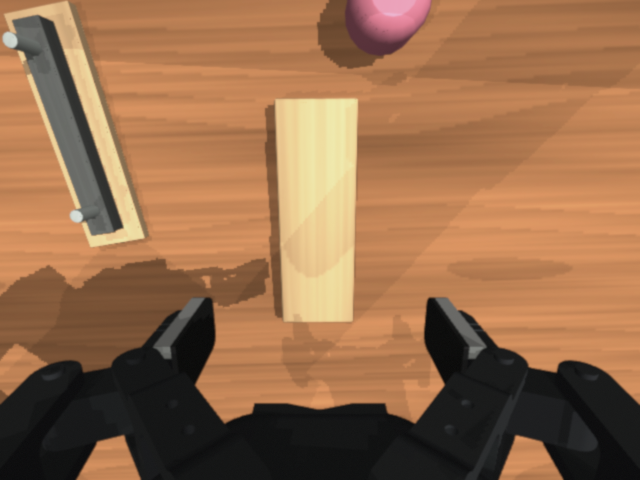

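The board lies clear, with corners at (276,99), (358,98), (284,321) and (352,321).

Run:
```python
from h import *
d=ctrl.get_image("wrist"); r=rect(cast(d,[(276,99),(358,98),(284,321),(352,321)],.02)); print(r); go(r[0],r[1],0,r[4]-90)
```

```text
[ 489.  -368.6  187.4   61.8  178.3]
t 28.1 q6 0.83 shift [  5.3  -1.1 165.1] rot [-0.001  0.001 -0.   ] F [ 0.6 -0.2 -0.1] open 85.1
```

```bash
python3 -m handwheel '[{"gripper":-1,"offset":[5,-1.2,25],"rotation":[0,0,0]},{"gripper":-1,"offset":[5,-1.2,65],"rotation":[0,0,0]},{"gripper":-1,"offset":[5,-1.2,105],"rotation":[0,0,0]},{"gripper":-1,"offset":[5,-1.2,135],"rotation":[0,0,0]},{"gripper":-1,"offset":[5,-1.2,152],"rotation":[0,0,0]},{"gripper":-1,"offset":[5,-1.2,160],"rotation":[0,0,0]},{"gripper":-0.9,"offset":[5,-1.2,163],"rotation":[0,0,0]},{"gripper":-0.8,"offset":[5,-1.2,164],"rotation":[0,0,0]}]' 60
python3 -m handwheel '[{"gripper":-0.7,"offset":[0,0,0],"rotation":[0,0,0]},{"gripper":-0.6,"offset":[0,0,0],"rotation":[0,0,0]},{"gripper":-0.5,"offset":[0,0,0],"rotation":[0,0,0]},{"gripper":1,"offset":[0,0,0],"rotation":[0,0,0]},{"gripper":1,"offset":[0,0,0],"rotation":[0,0,0]},{"gripper":1,"offset":[0,0,0],"rotation":[0,0,0]},{"gripper":1,"offset":[0,0,0],"rotation":[0,0,0]},{"gripper":1,"offset":[0,0,0],"rotation":[0,0,0]}]' 60
python3 -c "
from h import *
go(577.5,7,150,85.2); print(tool()[0]['tool_pos'])"
```

```text
t: 29.1
tool_pos: [0.4899, -0.3701, 0.0029]
tool_rot: [3.14, -0.047, 0.002]
contact_force: [0.2, -0.2, -0.3]
opening: 0.0767
grip_force: 0.0
t: 30.1
tool_pos: [0.4896, -0.3699, 0.0027]
tool_rot: [3.141, -0.047, 0.001]
contact_force: [-0.9, 0.9, 6.2]
opening: 0.0619
grip_force: 67.3
t 30.1 q6 0.83 shift [  76.6 -379.3 -147.4] rot [ 0.001 -0.001  0.054] F [-0.9  0.9  6.2] open 61.9
[ 0.48959865 -0.36991933  0.00274638]
```

```bash
python3 -m handwheel '[{"gripper":1,"offset":[0,0,-5],"rotation":[0,0,0]},{"gripper":1,"offset":[0,0,-20],"rotation":[0,0,0]},{"gripper":1,"offset":[0,0,-50],"rotation":[0,0,0]},{"gripper":1,"offset":[0,0,-90],"rotation":[0,0,0]},{"gripper":1,"offset":[4,-20,-130],"rotation":[0,0,0]},{"gripper":1,"offset":[11,-55,-147],"rotation":[0,0,0.01]},{"gripper":1,"offset":[20,-100,-147],"rotation":[0,0,0.015]},{"gripper":1,"offset":[30,-150,-147],"rotation":[0,0,0.02]}]'
python3 -m handwheel '[{"gripper":1,"offset":[10,-50,0],"rotation":[0,0,0.01]},{"gripper":1,"offset":[20,-100,0],"rotation":[0,0,0.02]},{"gripper":1,"offset":[31,-150,0],"rotation":[0,0,0.03]},{"gripper":1,"offset":[40,-192,0],"rotation":[0,0,0.034]},{"gripper":1,"offset":[45,-218,0],"rotation":[0,0,0.034]},{"gripper":1,"offset":[46,-228,0],"rotation":[0,0,0.034]},{"gripper":1,"offset":[46,-230,0],"rotation":[0,0,0.034]},{"gripper":1,"offset":[46,-230,0],"rotation":[0,0,0.034]}]'
python3 - <<'E'
from h import *
d=ctrl.get_image("wrist"); cv2.imwrite("pics/w12.png",d["image"][:,:,::-1]); go(577.5,7,15,85.2); print(tool()[0]["tool_pos"])
E
```

```text
t: 31.1
tool_pos: [0.5239, -0.2196, 0.1499]
tool_rot: [3.14, -0.081, 0.002]
contact_force: [0.2, -0.1, -1.8]
opening: 0.0623
grip_force: 66.5
t: 32.1
tool_pos: [0.5809, 0.006, 0.1488]
tool_rot: [3.138, -0.134, -0.0]
contact_force: [0.1, -0.6, -1.6]
opening: 0.0623
grip_force: 66.5
t 32.15 q6 1.54 shift [ -3.5  -0.8 133.8] rot [ 0.     0.    -0.002] F [-0.3  0.1 -2.6] open 62.5
[0.58097872 0.00591841 0.14882527]
```

View pics/w12.png

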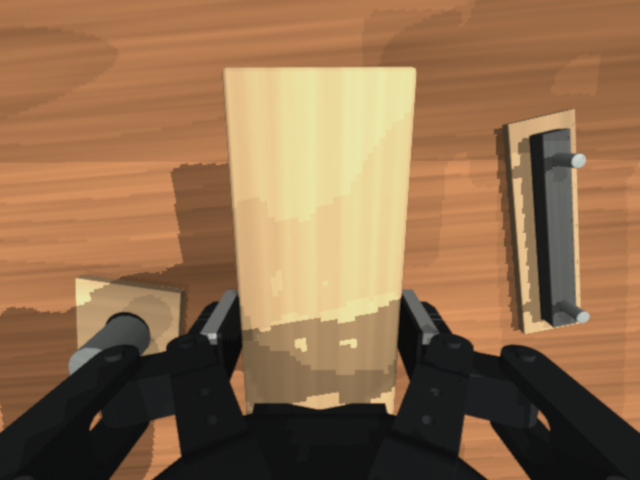

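The board is held level over its base. Its far corners are at (225,68) and (415,67). I'll compute its place in the grip.

Run:
```python
from h import *
o,M=tool(); d=ctrl.get_image("wrist"); P=cast(d,[(225,68),(415,67)],o["tool_pos"][2]+.0173)
print(np.array([M.T@np.r_[(q-o["tool_pos"][:2])*1000,0] for q in P]).round(1))
```

```text
[[ 92.2 -30.6  -0. ]
 [ 92.5  30.2   0. ]]
```

```bash
python3 -m handwheel '[{"gripper":1,"offset":[-2.5,-0.5,25],"rotation":[0,0,0]},{"gripper":1,"offset":[-2.5,-0.5,60],"rotation":[0,0,0]},{"gripper":1,"offset":[-2.5,-0.5,95],"rotation":[0,0,0]},{"gripper":1,"offset":[-2.5,-0.5,118],"rotation":[0,0,0]},{"gripper":1,"offset":[-2.5,-0.5,127],"rotation":[0,0,0]},{"gripper":1,"offset":[-2.5,-0.5,131],"rotation":[0,0,0]},{"gripper":1,"offset":[-2.5,-0.5,133],"rotation":[0,0,0]},{"gripper":1,"offset":[-2.5,-0.5,134],"rotation":[0,0,0]}]'
python3 -m handwheel '[{"gripper":1,"offset":[0,0,0],"rotation":[0,0,0]},{"gripper":1,"offset":[0,0,0.5],"rotation":[0,0,0]},{"gripper":1,"offset":[0,0,1],"rotation":[0,0,0]},{"gripper":1,"offset":[0,0,1.5],"rotation":[0,0,0]},{"gripper":1,"offset":[0,0,1.5],"rotation":[0,0,0]},{"gripper":1,"offset":[0,0,1.5],"rotation":[0,0,0]},{"gripper":1,"offset":[0,0,1.5],"rotation":[0,0,0]},{"gripper":1,"offset":[0,0,1.5],"rotation":[0,0,0]}]'
python3 -c "
from h import *
go(578,7,12.7,85.2)"
```

```text
t: 33.2
tool_pos: [0.5795, 0.0075, 0.0159]
tool_rot: [3.139, -0.132, 0.003]
contact_force: [0.1, -0.5, -3.2]
opening: 0.0621
grip_force: 66.5
t: 34.2
tool_pos: [0.5787, 0.0076, 0.0134]
tool_rot: [-3.139, 0.132, -0.0]
contact_force: [-0.0, -0.2, -2.1]
opening: 0.062
grip_force: 66.5
t 34.2 q6 1.54 shift [-0.7  0.7  0.7] rot [-0. -0. -0.] F [-0.  -0.2 -2.1] open 62.0
```

```bash
python3 -m handwheel '[{"gripper":1,"offset":[-0.5,0.5,0.5],"rotation":[0,0,0]},{"gripper":1,"offset":[-0.5,0.5,1],"rotation":[0,0,0]},{"gripper":1,"offset":[-0.5,0.5,1.3],"rotation":[0,0,0]},{"gripper":1,"offset":[-0.5,0.5,1.3],"rotation":[0,0,0]},{"gripper":1,"offset":[-0.5,0.5,1.3],"rotation":[0,0,0]},{"gripper":1,"offset":[-0.5,0.5,1.3],"rotation":[0,0,0]},{"gripper":1,"offset":[-0.5,0.5,1.3],"rotation":[0,0,0]},{"gripper":1,"offset":[-0.5,0.5,1.3],"rotation":[0,0,0]}]'
python3 -m handwheel '[{"gripper":-0.6,"offset":[0,0,0],"rotation":[0,0,0]},{"gripper":-0.8,"offset":[0,0,0],"rotation":[0,0,0]},{"gripper":-1,"offset":[0,0,0],"rotation":[0,0,0]},{"gripper":-1,"offset":[0,0,0],"rotation":[0,0,0]},{"gripper":-1,"offset":[0,0,-20],"rotation":[0,0,0]},{"gripper":-1,"offset":[0,0,-60],"rotation":[0,0,0]},{"gripper":-1,"offset":[0,0,-110],"rotation":[0,0,0]},{"gripper":-1,"offset":[-20,0,-170],"rotation":[0,0,0]}]'
python3 -m handwheel '[{"gripper":-1,"offset":[-40,0,-30],"rotation":[0,0,0]},{"gripper":-1,"offset":[-80,0,-50],"rotation":[0,0,0]},{"gripper":-1,"offset":[-110,0,-60],"rotation":[0,0,0]},{"gripper":-1,"offset":[-120,0,-60],"rotation":[0,0,0]},{"gripper":-1,"offset":[-120,0,-60],"rotation":[0,0,0]},{"gripper":-1,"offset":[-120,0,-60],"rotation":[0,0,0]},{"gripper":-1,"offset":[-120,0,-60],"rotation":[0,0,0]},{"gripper":-1,"offset":[-120,0,-60],"rotation":[0,0,0]}]'
python3 - <<'E'
from h import *
for n in("wrist","top","scene"):
    d=ctrl.get_image(n); h=cv2.cvtColor(d["image"],cv2.COLOR_RGB2HSV); u=proj(d,[.578,.007,.03])[0]
    print(n,u.round(),h[int(u[1]),int(u[0])])
    pts=np.array([[x,y] for x in range(-107,108,4) for y in (0,)])
    # hue/val profile across and along at base/board: width axis yaw 85.2
    a=np.radians(175.2)
    for lab,dr,L in(("along",a,116),("across",a+np.pi/2,52)):
        s=np.arange(-L,L+1,3 if L>60 else 2); P=np.c_[577.5+s*np.cos(dr),7+s*np.sin(dr),0*s+10]/1000
        q=proj(d,P).round().astype(int); ok=(q>=0).all(1)&(q[:,0]<640)&(q[:,1]<480)
        print(lab," ".join(f"{k}:{h[v,uu][2]}" for k,(uu,v) in zip(s[ok],q[ok])))
E
```

```text
t: 35.2
tool_pos: [0.5782, 0.0071, 0.0127]
tool_rot: [3.139, -0.132, -0.001]
contact_force: [-4.1, -1.0, 5.3]
opening: 0.0626
grip_force: 67.4
t: 36.2
tool_pos: [0.5585, 0.0087, 0.184]
tool_rot: [3.139, -0.132, 0.001]
contact_force: [1.0, -0.4, 0.4]
opening: 0.0856
grip_force: 0.0
t: 37.2
tool_pos: [0.4391, 0.0188, 0.2408]
tool_rot: [-3.139, 0.132, 0.002]
contact_force: [0.6, 0.1, -0.1]
opening: 0.0852
grip_force: 0.0
wrist [320.  58.] [ 23  85 236]
along -50:235 -47:236 -44:236 -41:236 -38:236 -35:235 -32:236 -29:236 -26:236 -23:236 -20:236 -17:236 -14:236 -11:236 -8:236 -5:236 -2:236 1:236 4:236 7:236 10:236 13:236 16:236 19:236 22:236 25:236 28:236 31:236 34:236 37:236 40:236 43:236 46:236 49:236 52:237 55:237 58:237 61:237 64:237 67:237 70:237 73:237 76:237 79:237 82:237 85:237 88:237 91:237 94:237 97:180 100:164 103:234 106:154 109:178 112:206 115:216
across -52:195 -50:151 -48:130 -46:169 -44:236 -42:225 -40:175 -38:169 -36:165 -34:166 -32:221 -30:225 -28:228 -26:231 -24:234 -22:236 -20:236 -18:235 -16:236 -14:236 -12:236 -10:236 -8:236 -6:236 -4:237 -2:236 0:236 2:236 4:236 6:
[... 1496 characters left out ...]
4:188 -11:188 -8:188 -5:189 -2:189 1:190 4:192 7:189 10:190 13:188 16:188 19:187 22:189 25:191 28:190 31:190 34:188 37:186 40:187 43:188 46:186 49:184 52:185 55:184 58:187 61:188 64:190 67:189 70:190 73:190 76:191 79:188 82:190 85:190 88:189 91:188 94:190 97:191 100:190 103:187 106:164 109:162 112:161 115:163
across -52:108 -50:106 -48:106 -46:138 -44:138 -42:168 -40:148 -38:140 -36:127 -34:115 -32:95 -30:85 -28:86 -26:91 -24:91 -22:118 -20:118 -18:160 -16:160 -14:173 -12:173 -10:177 -8:182 -6:185 -4:185 -2:188 0:190 2:190 4:189 6:188 8:189 10:189 12:189 14:189 16:189 18:188 20:188 22:188 24:188 26:192 28:192 30:189 32:189 34:189 36:188 38:190 40:186 42:182 44:165 46:165 48:149 50:149 52:146
```

The wrist view puts the board's edges at about ±32 mm across and +96 mm along (near end), measured from the base centre. That is well within a centimetre, and nothing is being touched. Handing in.

```bash
python3 -c "
from station import ctrl
print(ctrl.finish_job())"
```

```text
the job is handed in; nothing more can be done
None
```

The bar, both formers and the board were put away in the order asked, each released on its own base and, by my camera measurements, within a few millimetres of its inlay centre; I handed the job in at about 37 s, but no verdict was shown.

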